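Flip the marker of the occupied vise

ROBOT

A 6-joint arm with a two-finger parallel gripper is mounted at the origin on the work surface. World frame = base frame: x ahead of the robot, y to its left, z up, the work surface at z = 0. Lengths are in m, angles in degrees, forces in N, time in s.
With the tool pointing down it reaches from about 0.4 to 0.825 m from the base axis. Payload 7 kg.
Tool frame: the origin (TCP) lies midway between the tips of the shut fingers; the grasp point (between the pads) lies 19 mm behind it; z points along the fingers, y is the direction in which the jaws open and shut (so a half turn about z gives the same grasp; the last joint's range is limited). The gripper opens to 88 mm and grips with 3 to 60 N. Pads are 19 mm wide; open, the fingers measure 130 mm over their backs; the gripper's body (78 mm by 193 mm) begins 47 mm behind the grasp point.
Start: joints at [-46.805, 20.546, 0.682, 0, -70.136, -16.507], TCP at [0.303, -0.603, 0.197] pointing down, gripper open.
Joint ranges: [-176.03, 176.03], [-82.01, 121.73], [-58.28, 71.71], [-173.87, 95.51], [-174.79, -0.11], [-173.66, 173.66]. Speed limits (degrees/s): [136.94, 136.94, 172.46, 180, 180, 180].

INTERFACE

Orientations are given as a 3x3 rotation matrix whose columns are the frame's x, y, z axes.
In Python, from rig import robot gives the robot as it stands. Calls block until the motion is done:
- robot.goto(position, orientation): joint-space move of the TCP to a pose.
- robot.servo_line(position, ori=None, speed=0.15): straight line of the TCP; ori=None keeps the orientation; speed is the mean speed in m/s.
- robot.movej(angles): joint-space move.
- robot.move_gripper(opening): opening from 0.0 (shut) to 1.0 (fully open); the grip force is fixed at half the most; returns when the fingers have stopped.
- robot.dwell(seconds).
- robot.ik(position, orientation): joint angles nearest the present ones, or None.
- robot.grab_frame(name): name is "scene" or "top" or "wrist"; returns (picture, depth): 384x512x3 uint8, red, green, blue; 384x512 float32, m along the optical axis (not along the pixel's ray), 0 where there is no reading.
- robot.camera_info(name): a dict with "vfov" (degrees; the focal length in pixels is half the picture's height over the tangent of half this angle, whatever the lens; pixels are square), "cx", "cy" (the principal point, pixels), "view" (4x4, takes a point from world to camera coordinates); the wrist camera has in their place "T_tool_cam" (4x4, takes a point from camera to tool coordinates, whose origin is the TCP and whose axes are the flange's). Camera axes: x right, y down, z forward; pixel columns grow to the right and rows downward; lengths in m; the calibration is good to about 2 mm. A picture is of the moment at which its call begins: read the wrist's pose just before it. camera_info takes no time and is no camera call.
A pose or a line that the arm cannot do raises robot.Unreachable and nothing moves.
- robot.job_done(): hands the job in, once; it reports no verdict.
Readings, each from a call of its own:
- robot.read_t(): time.
- robot.read_qpos(): joint angles.
- robot.read_qvel(): joint speeds.
- robot.read_effort(): joint torques, N m.
- robot.read_position(): TCP position.
- robot.read_tcp_rot(): TCP orientation.
- robot.read_force(): force on the tool from outside, world axes, zero at the start.
- robot.read_ft_torque(): the same for the moment, N m.
- robot.read_grip_width(): opening from 0.0 (shut) to 1.0 (fully open).
Only numpy, scipy, OpenCV 4.12 (cv2) and the standard library are available. Lean on these libraries where they do the work, as an engineer would, in place of code of your own. Each camera call takes 0.05 s, during which the arm holds its last target. There are 200 camera calls.

TASK

One of the two vises holds a bow blank: flip the paddle of the marker standing on that vise's board right over its hinge, so that it lies flat on the other side with its ring face up. Push it over gently with the fingertips, without gripping it, and without lifting, tipping or shoving the marker's stand. Leave the other marker and the cork block, jar and rasp as they are.

Things in the scene. Friction and masses are not known exactly. Their poses are not given: they have to be found in the camera images.
- station_work: brown wooden board 250 (x) by 260 (y) by 18 mm, fixed on the bench, origin under its centre; left or right varies. A blue vise, jaw tops 116 mm above the bench, is centred 75 mm from the origin along +x; a bow blank (pale wood, about 225 mm long, thinner ends) is clamped in it along y, top 138 mm above the bench. marker_work stands on the near (-x) half
- station_spare: identical board and vise, but the vise is empty; marker_spare stands on its near half
- marker_work: status marker of the vise with the blank: a loose stand (about 0.8 kg) resting on the board. Dark steel foot 100 (x) by 150 (y) by 12 mm, origin under its centre, 18 mm above the bench; wooden post 44 (x) by 34 (y) mm, 92 mm high, with two lugs (56 mm overall in x) up to 107 mm. Hinge axis along the stand's x, 100 mm above the origin
- flag_work (a joint): angle of this marker's paddle, rad. 0: level over the stand's +y side, the face with a raised bar up; PI/2: straight up; PI: level over the -y side, the face with a raised ring up. Stops at 0 and PI. Stiff hinge (0.06 N m): it stays at any angle where it is left and does not fall. Starts at 0.15 to 0.4
- flag_work_hinge (a point): middle of the hinge axis of the work marker; its axes are the stand's
- flag_work_edge (a point): middle of the free edge of the work paddle, 100 mm from the hinge axis. The wooden paddle is 8 mm thick (mid-plane through the hinge axis), 60 g: a neck 30 mm wide with a short rubber joint 32 mm from the hinge (gives 8 mm at the head under 20 N), then a head 70 mm wide (x), 34 to 100 mm from the hinge; bar and ring 2 mm proud. Free space below, down to the foot
- marker_spare: identical stand with its own paddle, at the empty vise; to be left alone
- flag_spare (a joint): angle of the spare marker's paddle, same meaning; it also starts at 0.15 to 0.4 rad and has to stay as it is
- flag_spare_edge (a point): middle of the free edge of the spare paddle, 100 mm from its hinge axis
- cork_block: loose cork sanding block 50 x 34 x 30 mm on station_work's board under the +y end of the blank; origin under its centre
- wax_jar: loose amber jar, 44 mm across and 55 mm high, on station_spare's board beside the vise (-y side); origin under its centre
- rasp: loose rasp lying on the bench at the right (-y) of the boards, about 255 mm long along its y, 26 mm high; origin near the joint of black handle (-y) and steel blade (+y), on the bench
Mind the look-alikes: they are no part of the job. What is shaped like the marker_work but green or yellow is not meant.

How it is judged (in metres and radians):
At the end, for the whole second after the job is handed in: The paddle at the occupied vise lies on its other side within 0.14 rad (8 degrees) of the stop, at rest; its stand is upright (0.05 rad), within 30 mm of its place; the other marker and paddle are within 15 mm, the loose things within 30 mm of their starts (value of joint flag_work above 3 rad and distance of each of flag_spare_edge, marker_spare from where it was at the start of the episode below 0.015 m and distance of each of marker_work, cork_block, wax_jar, rasp from where it was at the start of the episode below 0.03 m and angle between marker_work's own z axis and vertical below 0.05 rad and velocity of joint flag_work between -0.05 and 0.05 rad/s); the robot touches nothing.
It fails at once if the work marker's stand is lifted, carried off, pushed more than 30 mm, or tipped (distance of marker_work from where it was at the start of the episode above 0.03 m or height (world z) of marker_work above 0.033 m or angle between marker_work's own z axis and vertical above 0.2 rad).
It fails at once if the paddle or its stand is gripped or pressed hard (over 30 N) (contact force between the fingers and marker_work above 30 N).
It fails at once if the other marker is shifted or its paddle moved by more than 15 mm (distance of any of flag_spare_edge, marker_spare from where it was at the start of the episode above 0.015 m).
It fails at once if the cork block, the jar or the rasp is moved by more than 30 mm (distance of any of cork_block, wax_jar, rasp from where it was at the start of the episode above 0.03 m).
It also fails if it takes over 45 s, if anything falls off the work surface, if the arm or the gripper's body presses on something with over 40 N, if the wrist force passes 120 N, or if a joint passes its speed limit or range.

## Working session

There is one attempt and no reset: what is moved stays moved. The work goes in short steps, each a Python script; the robot and the scene stay as the last script left them, time stands still between calls to the robot, and variables do not carry over. Pictures are saved under pics/ and viewed, about 8 in all and at most 12, crops included, and the job is handed in when it is done.

```bash
mkdir -p pics; ls; python3 - <<'E'
from rig import robot
import cv2,numpy as np
for n in("scene","top"):
    p,d=robot.grab_frame(n); cv2.imwrite(f"pics/{n}0.png",p[:,:,::-1]); np.savez(f"{n}0.npz",p=p,d=d)
    i=robot.camera_info(n); print(n,i, (d>0).mean())
print(robot.camera_info("wrist"),robot.read_t())
E
```

```text
pics
scene {'vfov': 51.261232316365614, 'cx': 258.01117186487653, 'cy': 195.57852913377624, 'view': array([[ 0.00344086,  0.99995577,  0.00875274, -0.00324738],
       [ 0.79564282,  0.00256449, -0.60576062, -0.31990823],
       [-0.60575627,  0.00904839, -0.79559881,  1.55203149],
       [ 0.        ,  0.        ,  0.        ,  1.        ]])} 0.996063232421875
top {'vfov': 46.978777512290065, 'cx': 252.49270397291636, 'cy': 190.42247001109354, 'view': array([[ 0.02787869, -0.99947652,  0.01641566, -0.0203885 ],
       [-0.99664623, -0.02905618, -0.07649852,  0.50895317],
       [ 0.07693545, -0.01422793, -0.99693455,  1.43889675],
       [ 0.        ,  0.        ,  0.        ,  1.        ]])} 0.995819091796875
{'vfov': 69.92448811012869, 'cx': 254.25546169799225, 'cy': 192.67766305161186, 'T_tool_cam': array([[-4.01757894e-04, -9.50421385e-01, -3.10964676e-01,
         8.53940812e-02],
       [ 9.99999775e-01, -2.14522046e-04, -6.36314920e-04,
        -1.03627425e-04],
       [ 5.38058529e-04, -3.10964862e-01,  9.50421257e-01,
        -1.86864829e-01],
       [ 0.00000000e+00,  0.00000000e+00,  0.00000000e+00,
         1.00000000e+00]])} 0.1
```

View pics/scene0.png

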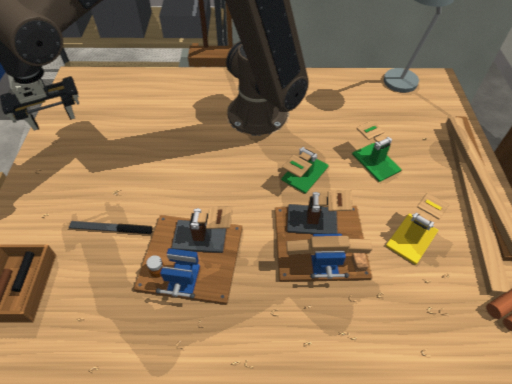

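View pics/top0.png

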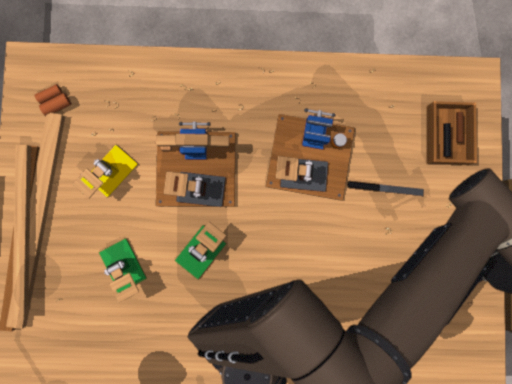

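The candidates for the marker are dark foot at top (195,188), on the left board with the pale blank in its vise at (193,143); dark foot at (300,172), on the board with the empty vise and jar; green ones at (120,262) and (205,248); and yellow at (115,170). I choose the one at (195,188). Next I measure it and check a close crop.

```bash
cat > h.py <<'E'
import numpy as np,cv2
from rig import robot
def cloud(d,info,T=None):
    f=d.shape[0]/2/np.tan(np.radians(info['vfov']/2))
    v,u=np.mgrid[:d.shape[0],:d.shape[1]]
    P=np.stack([(u-info['cx'])/f*d,(v-info['cy'])/f*d,d,np.ones_like(d)],-1)
    T=np.linalg.inv(info['view']) if T is None else T
    P=(P@T.T)[...,:3]; P[d<=0]=np.nan
    return P
E
python3 - <<'E'
from h import *
z=np.load('top0.npz');p,d=z['p'],z['d'];P=cloud(d,robot.camera_info('top'))
for n,u0,u1,v0,v1 in(("work",150,245,165,210),("spare",265,335,150,195)):
    Q=P[v0:v1,u0:u1];C=p[v0:v1,u0:u1].astype(int)
    foot=(C.max(2)<95)&(np.ptp(C,axis=2)<25)&(Q[...,2]>.02)&(Q[...,2]<.045)
    hi=Q[...,2]>.11; pad=hi&(C[...,0]>C[...,2]+25)
    for m,k in((foot,'foot'),(hi,'high'),(pad,'paddle')):
        q=Q[m]; print(n,k,m.sum(),q.min(0).round(3),q.max(0).round(3),np.median(q,0).round(3))
        r=cv2.minAreaRect((q[:,:2]*1000).astype(np.float32)); print('   rect',np.round(r[0],1),np.round(r[1],1),round(r[2],1))
    q=Q[pad]; A=np.c_[q[:,:2],np.ones(len(q))]; s=np.linalg.lstsq(A,q[:,2],rcond=None)[0]; print('plane',s.round(3))
B=P[120:165,145:245]; m=(B[...,2]>.125);q=B[m];print('blank',q.min(0),q.max(0))
a=cv2.resize(p[115:215,140:250],None,fx=4,fy=4,interpolation=2)
s=np.load('scene0.npz')['p'];b=cv2.resize(s[180:290,265:380],(418,400),interpolation=2)
cv2.imwrite('pics/crop.png',np.hstack([a[:,:380],b])[:,:,::-1])
E
```

```text
work foot 849 [0.456 0.086 0.02 ] [0.56  0.24  0.045] [0.497 0.137 0.03 ]
   rect [508.5 163.1] [146.5  98.8] 84.4
work high 726 [0.478 0.148 0.11 ] [0.552 0.265 0.146] [0.513 0.216 0.13 ]
   rect [512.5 206.1] [116.3  69.9] 84.6
work paddle 596 [0.478 0.171 0.111] [0.552 0.265 0.146] [0.513 0.224 0.132]
   rect [513.6 217.2] [94.1 69.9] 84.6
plane [0.013 0.178 0.085]
spare foot 688 [ 0.516 -0.251  0.021] [ 0.618 -0.099  0.044] [ 0.545 -0.209  0.03 ]
   rect [ 567.5 -174.6] [147.6  98.1] 84.9
spare high 696 [ 0.536 -0.191  0.11 ] [ 0.609 -0.074  0.144] [ 0.57  -0.123  0.13 ]
   rect [ 570.6 -132.1] [116.1  69.4] 85.8
spare paddle 572 [ 0.536 -0.168  0.111] [ 0.609 -0.074  0.144] [ 0.571 -0.114  0.132]
   rect [ 571.4 -121.1] [94.  69.4] 85.8
plane [0.012 0.169 0.144]
blank [0.63449892 0.1026928  0.12500373] [0.66984978 0.26302084 0.14506217]
```

View pics/crop.png

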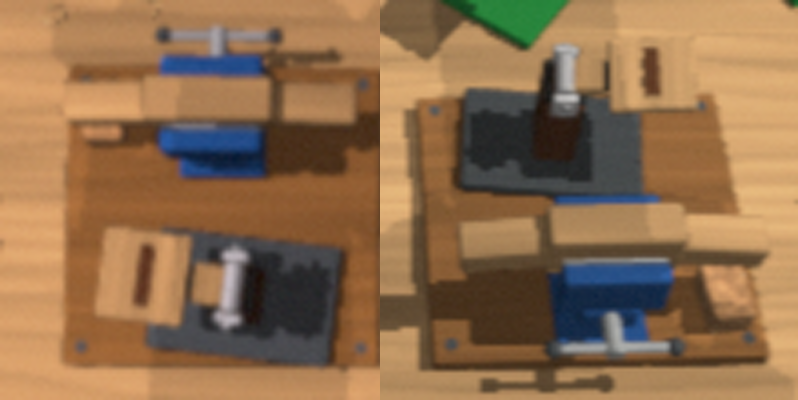

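The crop shows that the left board's vise holds the pale blank, and that its marker has the dark foot with the bar face up, so it is marker_work. Hinge ≈ (0.5085, 0.163, 0.118), yaw −5.6°, paddle about 0.18 rad. I plan to hook the shut fingertips, tilted 45°, under the free edge from +y, then follow the arc round.

```bash
cat >> h.py <<'E'
H=np.array([.5085,.163,.118]); w=np.radians(-5.6)
X=np.array([np.cos(w),np.sin(w),0]);Y=np.array([-np.sin(w),np.cos(w),0]);Z=np.array([0,0,1.])
def pose(t,clear=0,back=0,sgn=1,xo=-.008,L=.02,hw=.0095):
    """TCP pose for pushing the paddle at angle t (rad) on its ring face"""
    phi=np.interp(t,[np.pi/4,np.radians(165)],[np.pi/4,0])
    a=-np.sin(phi)*Y-np.cos(phi)*Z; m=-np.cos(phi)*Y+np.sin(phi)*Z
    u=np.cos(t)*Y+np.sin(t)*Z; n=-np.sin(t)*Y+np.cos(t)*Z
    if t<np.pi/4: p=.1*u-.004*n+L*a-hw*m-clear*m
    else: p=(.1-L)*u-.005*n-hw*m*np.interp(t,[2.4,2.9],[1,0])-clear*n
    return H+p+xo*X-back*a, np.c_[sgn*m,np.cross(a,sgn*m),a]
E
python3 - <<'E'
from h import *
for sgn in(1,-1):
    print(sgn)
    for args in((.18,.02,.15),(.18,.02,0),(.78,0,0),(1.57,0,0),(2.4,0,0),(3.1,0,0)):
        P,R=pose(*args,sgn=sgn); q=robot.ik(P,R); print(P.round(3),None if q is None else np.round(q,0))
E
```

```text
1
[0.521 0.375 0.203] [  63.   42.   16.   16. -106.  -70.]
[0.511 0.269 0.097] [ 60.  39.  -5.  17. -88. -72.]
[0.507 0.23  0.165] [ 58.  33.  -7.  18. -92. -70.]
[0.502 0.177 0.194] [ 52.  19. -14.  15. -81. -63.]
[0.496 0.118 0.174] [ 41.   9. -22.   8. -67. -51.]
[0.493 0.084 0.126] [ 32.   8. -27.   0. -56. -38.]
-1
[0.521 0.375 0.203] [  63.   42.   16.   16. -106.  110.]
[0.511 0.269 0.097] [ 60.  39.  -5.  17. -88. 108.]
[0.507 0.23  0.165] [ 58.  33.  -7.  18. -92. 110.]
[0.502 0.177 0.194] [ 52.  19. -14.  15. -81. 117.]
[0.496 0.118 0.174] [ 41.   9. -22.   8. -67. 129.]
[0.493 0.084 0.126] [ 32.   8. -27.   0. -56. 142.]
```

```bash
python3 - <<'E'
from h import *
p=np.array(robot.read_position()); robot.servo_line(p+[0,0,.25],speed=.3)
robot.move_gripper(0.0)
P,R=pose(.18,.02,.15)
robot.goto(P+[0,0.02,.2],R); robot.goto(P,R)
T=np.eye(4);T[:3,:3]=robot.read_tcp_rot();T[:3,3]=robot.read_position()
i=robot.camera_info('wrist');im,d=robot.grab_frame('wrist');cv2.imwrite('pics/w1.png',im[:,:,::-1])
C=cloud(d,i,T@i['T_tool_cam'])
# paddle points in stand frame
l=np.stack([(C-H)@X,(C-H)@Y,(C-H)@Z],-1)
m=(abs(l[...,0])<.045)&(l[...,1]>.04)&(l[...,1]<.12)&(l[...,2]>-.02)&(l[...,2]<.05)
q=l[m];print(m.sum(),q.min(0).round(3),q.max(0).round(3));s=np.polyfit(q[:,1],q[:,2],1);print('top face z=%.3f y+%.4f'%tuple(s))
print(robot.read_t(),np.round(robot.read_force(),1),robot.read_grip_width())
E
```

```text
2169 [-0.034  0.04   0.007] [0.036 0.102 0.022]
top face z=0.140 y+0.0055
7.05 [-0.5 -0.5  1. ] 0.004041564385903813
```

View pics/w1.png

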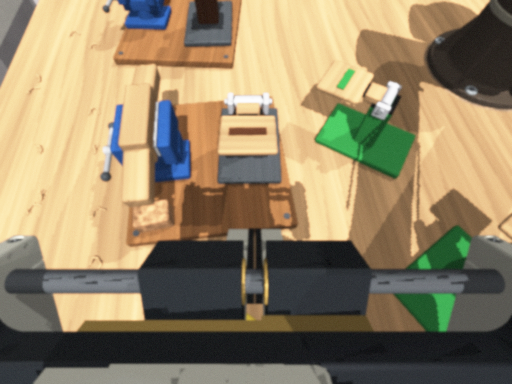

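The wrist view shows the paddle head at (248,133), bar up, in line with the shut fingertips at (255,240); the blank and the greens are clear. The depth agrees within about 2 mm, so I push now.

```bash
python3 - <<'E'
from h import *
def step(t,c,sp,lim=8,b=0):
    P,R=pose(t,c,b); robot.servo_line(P,R,speed=sp)
    f=np.array(robot.read_force()); print(round(t,2),f.round(1)); return np.linalg.norm(f-f0)<lim
f0=np.array(robot.read_force())
ok=step(.16,.02,.1)
for t in np.r_[.16,np.arange(.3,3.05,.12)]:
    if not ok: print('stop');break
    ok=step(t,0,.06)
print(robot.read_t())
p,d=robot.grab_frame('scene');a=cv2.resize(p[150:300,240:400],(533,500),interpolation=2)
w,_=robot.grab_frame('wrist');w=w[:,:]
cv2.imwrite('pics/s2.png',a[:,:,::-1])
E
```

```text
0.16 [-0.3  0.1 -0.1]
0.16 [-0.4  0.2  0.7]
0.3 [-0.1  0.6 -1.3]
0.42 [-0.  -0.   0.5]
0.54 [-0.9 -0.4  0.4]
0.66 [ 0.1  0.8 -0.4]
0.78 [0.1 0.3 0.4]
0.9 [ 0.4  0.3 -1. ]
1.02 [ 0.2  0.4 -0.4]
1.14 [-0.5  0.6  0.5]
1.26 [ 0.8 -0.  -0.4]
1.38 [-0.4 -0.3 -0.1]
1.5 [ 0.1  0.2 -0.1]
1.62 [ 0.6  0.8 -0.7]
1.74 [0.5 0.7 0.2]
1.86 [-0.7 -0.   0.6]
1.98 [-0.9 -0.3  0.7]
2.1 [-0.1 -0.5 -0.1]
2.22 [-0.7  0.2 -0.1]
2.34 [-0.6  1.   0.1]
2.46 [-0.   0.3  0. ]
2.58 [-0.4  0.4  1.1]
2.7 [-0.6  0.1 -0. ]
2.82 [-0.6 -0.1  0.5]
2.94 [ 0.9 -0.6 -0.7]
16.575
```

View pics/s2.png

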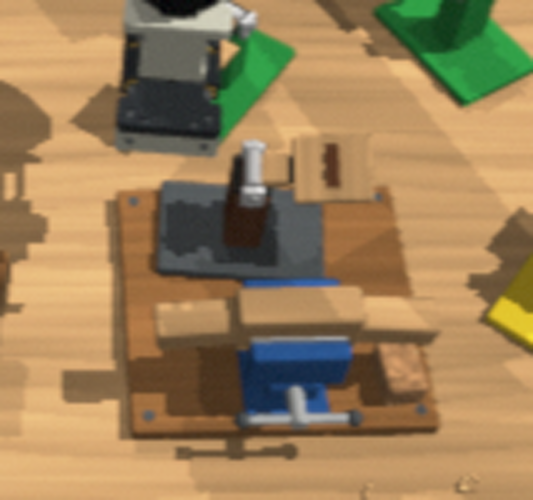

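The paddle still shows its bar at (330,165) while the gripper is at (170,120), so the push did not take it along. I check the actual pose and the paddle.

```bash
python3 - <<'E'
from h import *
print(np.round(robot.read_position(),3),pose(2.94)[0].round(3)); print(np.round(robot.read_tcp_rot(),2)); print(pose(2.94)[1].round(2))
print(np.round(robot.read_qpos(),1), robot.read_t())
p,d=robot.grab_frame('scene');C=cloud(d,robot.camera_info('scene'))
l=np.stack([(C-H)@X,(C-H)@Y,(C-H)@Z],-1)
for n,lo,hi in(('paddle',.04,.12),('grip',-.2,-.03)):
    m=(abs(l[...,0])<.05)&(l[...,1]>lo)&(l[...,1]<hi)&(l[...,2]>-.03)
    q=l[m];print(n,len(q),q.min(0).round(3),q.max(0).round(3),np.polyfit(q[:,1],q[:,2],1))
w,_=robot.grab_frame('wrist');cv2.imwrite('pics/w3.png',w[:,:,::-1])
t,_=robot.grab_frame('top')
cv2.imwrite('pics/sw3.png',np.hstack([cv2.resize(p[60:260,210:400],(400,420)),cv2.resize(w,(400,300)) if 0 else cv2.copyMakeBorder(cv2.resize(w,(400,300)),0,120,0,0,0)])[:,:,::-1])
E
```

```text
[0.493 0.087 0.139] [0.493 0.087 0.139]
[[-0.1 -1.   0. ]
 [-1.   0.1 -0. ]
 [ 0.  -0.  -1. ]]
[[-0.1 -1.  -0. ]
 [-1.   0.1 -0. ]
 [ 0.   0.  -1. ]]
[ 32.5   6.9 -25.7   0.  -57.4 -38.2] 16.675
paddle 554 [-0.05   0.04   0.007] [0.039 0.103 0.454] [-3.57117684  0.32220194]
grip 5937 [-0.05  -0.127  0.121] [ 0.05  -0.03   0.496] [-0.01690251  0.37111439]
```

View pics/sw3.png

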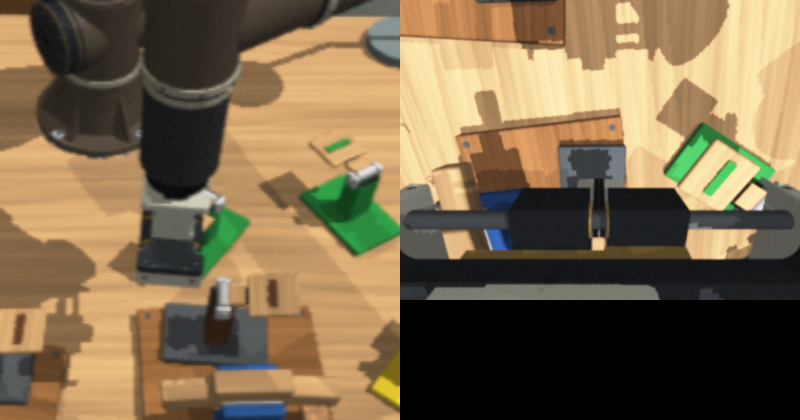

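```bash
python3 - <<'E'
from h import *
T=np.eye(4);T[:3,:3]=robot.read_tcp_rot();T[:3,3]=robot.read_position()
print(robot.read_grip_width())
i=robot.camera_info('wrist');w,d=robot.grab_frame('wrist');C=cloud(d,i,i['T_tool_cam'])
for v in range(190,384,12): print(v,[(tuple(C[v,u].round(3))) for u in(235,254,275)])
p,ds=robot.grab_frame('scene');S=cloud(ds,robot.camera_info('scene'))
t=(S-T[:3,3])@T[:3,:3]
m=(abs(t[...,0])<.15)&(abs(t[...,1])<.15)&(t[...,2]<.05)&(t[...,2]>-.2)&(S[...,2]>.13)
for a in np.arange(-.2,.05,.02):
    k=m&(t[...,2]>=a)&(t[...,2]<a+.02); q=t[k]
    if len(q): print(round(a,2),len(q),q.min(0).round(3),q.max(0).round(3))
E
```

```text
0.006030979491423982
190 [(np.float64(-0.009), np.float64(-0.022), np.float64(0.111)), (np.float64(-0.008), np.float64(-0.0), np.float64(0.11)), (np.float64(-0.009), np.float64(0.024), np.float64(0.111))]
202 [(np.float64(-0.023), np.float64(-0.022), np.float64(0.11)), (np.float64(-0.023), np.float64(-0.0), np.float64(0.111)), (np.float64(-0.023), np.float64(0.024), np.float64(0.11))]
214 [(np.float64(-0.038), np.float64(-0.022), np.float64(0.11)), (np.float64(-0.038), np.float64(-0.0), np.float64(0.11)), (np.float64(-0.038), np.float64(0.025), np.float64(0.111))]
226 [(np.float64(-0.053), np.float64(-0.022), np.float64(0.109)), (np.float64(-0.053), np.float64(-0.0), np.float64(0.11)), (np.float64(-0.053), np.float64(0.025), np.float64(0.11))]
238 [(np.float64(0.012), np.float64(-0.011), np.float64(-0.046)), (np.float64(-0.062), np.float64(-0.0), np.float64(0.097)), (np.float64(0.012), np.float64(0.012), np.float64(-0.046))]
250 [(np.float64(0.039), np.float64(-0.006), np.float64(-0.106)), (np.float64(-0.062), np.float64(0.0), np.float64(0.07)), (np.float64(0.04), np.float64(0.007), 
[... 1782 characters left out ...]
loat64(-0.139)), (np.float64(0.026), np.float64(0.005), np.float64(-0.139))]
382 [(np.float64(0.027), np.float64(-0.004), np.float64(-0.143)), (np.float64(0.027), np.float64(0.0), np.float64(-0.142)), (np.float64(0.027), np.float64(0.005), np.float64(-0.142))]
-0.2 361 [-0.039 -0.053 -0.2  ] [ 0.038 -0.001 -0.18 ]
-0.18 101 [-0.024 -0.054 -0.18 ] [ 0.023 -0.012 -0.16 ]
-0.16 143 [-0.038 -0.1   -0.16 ] [ 0.034 -0.018 -0.14 ]
-0.14 534 [-0.04  -0.098 -0.14 ] [ 0.038  0.009 -0.12 ]
-0.12 229 [-0.04  -0.094 -0.12 ] [ 0.037  0.011 -0.1  ]
-0.1 29 [-0.039 -0.089 -0.1  ] [ 0.036 -0.082 -0.094]
-0.02 36 [-0.149 -0.15  -0.003] [-0.069 -0.017 -0.   ]
-0.0 280 [-0.15 -0.15  0.  ] [-0.067  0.022  0.009]
```

Both cameras put the lowest gripper surface about 0.1 m behind the reported TCP, so no fingertip is where I assumed. I lift clear and look at the gripper open and shut.

```bash
python3 - <<'E'
from h import *
p=np.array(robot.read_position()); robot.servo_line(p+[0,0,.08],speed=.2)
out=[]
i=robot.camera_info('wrist')
for g in(0,1.0):
    if g: robot.move_gripper(g)
    p0=np.array(robot.read_position());R=np.array(robot.read_tcp_rot())
    s,ds=robot.grab_frame('scene');w,d=robot.grab_frame('wrist')
    info=robot.camera_info('scene');c=(info['view']@np.r_[p0,1])[:3];f=192/np.tan(np.radians(info['vfov']/2));u,v=int(info['cx']+f*c[0]/c[2]),int(info['cy']+f*c[1]/c[2])
    cr=s[max(v-75,0):v+75,u-70:u+70].copy();cr=cv2.resize(cr,(373,400)); print('tcp px',u,v,robot.read_grip_width())
    cr=cr.copy();cv2.circle(cr,(187,200),3,(255,0,0),-1)
    out.append(np.vstack([cr[:300],cv2.resize(w,(373,280))]))
    S=(cloud(ds,info)-p0)@R; W=cloud(d,i,i['T_tool_cam'])
    for n,t in(('scene',S),('wrist',W)):
        for a in np.arange(-.13,.03,.01):
            q=t[(abs(t[...,0])<.05)&(abs(t[...,1])<.11)&(t[...,2]>=a)&(t[...,2]<a+.01)]
            if len(q)>2: print(n,round(a,2),len(q),q.min(0).round(3),q.max(0).round(3))
cv2.imwrite('pics/g4.png',np.hstack(out)[:,:,::-1]); print(robot.read_t())
E
```

```text
tcp px 290 173 0.0029867525919554023
scene -0.13 116 [-0.04  -0.097 -0.13 ] [ 0.038  0.016 -0.12 ]
scene -0.12 167 [-0.039 -0.094 -0.12 ] [ 0.038  0.019 -0.11 ]
scene -0.11 109 [-0.04  -0.091 -0.11 ] [ 0.038 -0.032 -0.1  ]
scene -0.1 38 [-0.039 -0.09  -0.1  ] [ 0.037 -0.085 -0.094]
wrist -0.13 7601 [ 0.022 -0.069 -0.13 ] [ 0.039  0.069 -0.12 ]
wrist -0.12 20227 [ 0.009 -0.082 -0.12 ] [ 0.04   0.083 -0.11 ]
wrist -0.11 8102 [-0.    -0.088 -0.11 ] [ 0.04   0.089 -0.1  ]
wrist -0.1 1988 [-0.006 -0.088 -0.1  ] [ 0.04   0.088 -0.092]
wrist -0.09 30 [-0.011 -0.003 -0.083] [-0.001  0.005 -0.08 ]
wrist -0.08 277 [-0.009 -0.004 -0.08 ] [ 0.013  0.005 -0.07 ]
wrist -0.07 215 [ 0.009 -0.005 -0.07 ] [ 0.012  0.006 -0.06 ]
wrist -0.06 129 [ 0.007 -0.005 -0.06 ] [ 0.012  0.006 -0.05 ]
wrist -0.05 422 [ 0.002 -0.015 -0.05 ] [ 0.013  0.017 -0.04 ]
wrist -0.04 285 [ 0.008 -0.016 -0.04 ] [ 0.012  0.016 -0.03 ]
wrist -0.03 11 [ 0.01  -0.002 -0.03 ] [ 0.01   0.004 -0.028]
tcp px 290 173 1.001816965766966
scene -0.13 82 [-0.038 -0.097 -0.13 ] [ 0.038 -0.049 -0.12 ]
scene -0.12 117 [-0.038 -0.094 -0.12 ] 
[... 380 characters left out ...]
-0.031]
wrist -0.13 7428 [ 0.019 -0.069 -0.13 ] [ 0.039  0.077 -0.12 ]
wrist -0.12 20874 [ 0.009 -0.081 -0.12 ] [ 0.04   0.083 -0.11 ]
wrist -0.11 6725 [-0.    -0.088 -0.11 ] [ 0.04   0.089 -0.1  ]
wrist -0.1 1410 [-0.01  -0.088 -0.1  ] [ 0.04   0.088 -0.09 ]
wrist -0.09 562 [-0.011 -0.048 -0.09 ] [ 0.009  0.049 -0.08 ]
wrist -0.08 897 [-0.011 -0.062 -0.08 ] [ 0.013  0.063 -0.07 ]
wrist -0.07 953 [-0.009 -0.062 -0.07 ] [ 0.013  0.063 -0.06 ]
wrist -0.06 779 [-0.005 -0.061 -0.06 ] [ 0.013  0.062 -0.05 ]
wrist -0.05 798 [-0.009 -0.059 -0.05 ] [ 0.013  0.06  -0.04 ]
wrist -0.04 567 [-0.009 -0.059 -0.04 ] [ 0.013  0.06  -0.03 ]
wrist -0.03 50 [-0.009 -0.046 -0.03 ] [ 0.011  0.047 -0.027]
19.1167
```

View pics/g4.png

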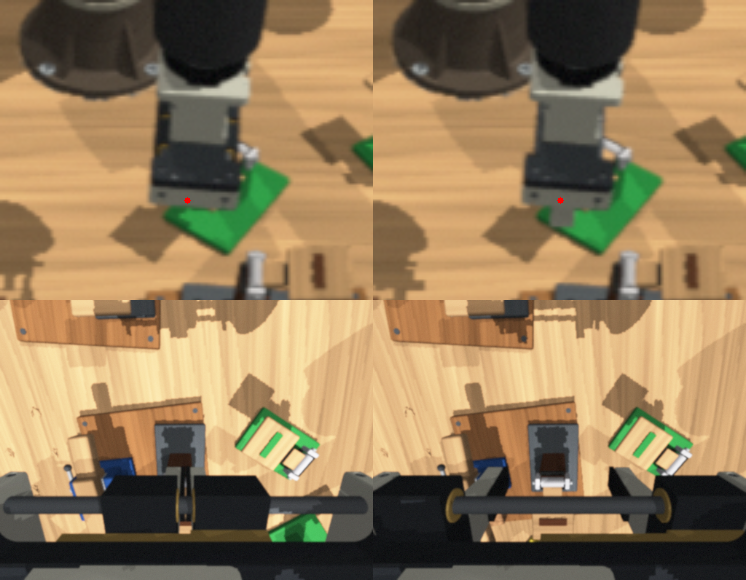

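The reported TCP lies 29 mm beyond the real fingertips: the tips are at tool z −0.029 and the body at −0.095 against the stated −0.066. So the first pass went by the edge without touching it. I add a 29 mm offset along the tool axis and repeat.

```bash
sed -i 's/-back\*a,/-(back-.029)*a,/; s/L=.02,/L=.022,/' h.py; cat > push.py <<'E'
from h import *
p=np.array(robot.read_position()); robot.servo_line(p+[0,0,.1],speed=.3)
robot.move_gripper(0.0)
for args in((.16,.02,0),(.78,),(1.57,),(2.4,),(2.94,)): assert robot.ik(*pose(*args)) is not None
P,R=pose(.16,.02,.1); robot.goto(P+[0,0.02,.12],R); robot.goto(P,R)
f0=np.array(robot.read_force())
def step(t,c,sp,lim=8):
    P,R=pose(t,c); robot.servo_line(P,R,speed=sp)
    f=np.array(robot.read_force())-f0; print(round(t,2),f.round(1),end=' ');return np.linalg.norm(f)<lim
ok=step(.16,.02,.1)
for t in np.r_[.16,np.arange(.3,3.0,.12)]:
    if not ok: print('stop');break
    ok=step(t,0,.06)
print(robot.read_t())
s,d=robot.grab_frame('scene');cv2.imwrite('pics/s5.png',cv2.resize(s[130:290,230:400],(600,565))[:,:,::-1])
E
python3 push.py
```

```text
0.16 [ 0.3  0.7 -1.5] 0.16 [-0.  -0.3 -0.8] 0.3 [-0.6  0.7 -1.4] 0.42 [ 0.4 -0.  -0.8] 0.54 [ 0.2 -0.1  0.1] 0.66 [ 0.1 -0.1 -1.7] 0.78 [ 0.6  1.  -1.1] 0.9 [ 0.3  0.3 -1.3] 1.02 [-0.1  0.3 -0.7] 1.14 [-0.2  1.  -1.4] 1.26 [ 0.   0.3 -1.4] 1.38 [-0.2  1.3 -1.3] 1.5 [-0.4  1.  -0.4] 1.62 [ 0.2 -0.6 -1.6] 1.74 [ 0.5 -0.3 -1.1] 1.86 [ 0.2  0.2 -1.8] 1.98 [ 0.6  0.4 -1.6] 2.1 [ 0.9  0.8 -0.9] 2.22 [ 1.5  0.4 -0.8] 2.34 [ 0.8 -0.5  0.3] 2.46 [-0.1  0.4 -1.3] 2.58 [-0.1  0.  -2. ] 2.7 [ 0.2  0.  -0. ] 2.82 [-1.  -1.3 -0.5] 2.94 [ 0.4  0.3 -0.6] 31.3417
```

View pics/s5.png

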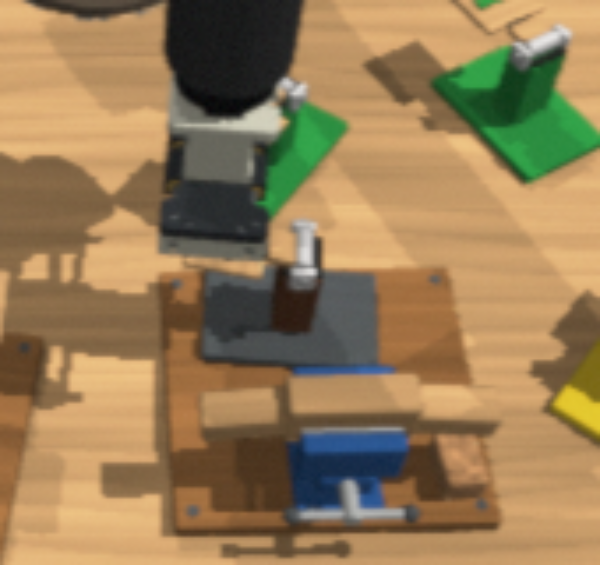

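The paddle is over; its edge shows under the gripper at (225,262). Now I press it to the stop with a force check, retreat and measure.

```bash
python3 - <<'E'
from h import *
rf=lambda: np.mean([robot.read_force() for _ in range(5)],0)
f0=rf()
for t in(3.0,3.05,3.09,3.12,3.15):
    P,R=pose(t); robot.servo_line(P,R,speed=.04); f=rf()-f0; print(t,f.round(1))
    if f[2]>3: break
p=np.array(robot.read_position()); robot.servo_line(p+[-.03,0,.17],speed=.25)
T=np.eye(4);T[:3,:3]=robot.read_tcp_rot();T[:3,3]=robot.read_position()
i=robot.camera_info('wrist');w,d=robot.grab_frame('wrist');s,ds=robot.grab_frame('scene')
for n,C in(('wrist',cloud(d,i,T@i['T_tool_cam'])),('scene',cloud(ds,robot.camera_info('scene')))):
    l=np.stack([(C-H)@X,(C-H)@Y,(C-H)@Z],-1)
    m=(abs(l[...,0])<.03)&(l[...,1]<-.04)&(l[...,1]>-.095)&(abs(l[...,2])<.05)
    q=l[m]
    if len(q)>20: print(n,len(q),q.min(0).round(3),q.max(0).round(3),np.polyfit(q[:,1],q[:,2],1).round(4))
print(robot.read_t())
cv2.imwrite('pics/e6.png',np.hstack([cv2.resize(s[150:290,240:400],(400,350)),cv2.resize(w,(400,350))])[:,:,::-1])
E
```

```text
3.0 [ 0.2 -1.7  0.9]
3.05 [ 0.2 -1.3 -0.6]
3.09 [-0.1 -0.3 -0.5]
3.12 [ 0.1 -0.8  0.9]
3.15 [-0.6 -0.9 -0.6]
wrist 2051 [-0.03  -0.095  0.001] [ 0.03  -0.04   0.007] [0.0055 0.0046]
scene 308 [-0.03  -0.095 -0.   ] [ 0.03  -0.041  0.01 ] [-0.0019  0.0049]
33.6
```

View pics/e6.png

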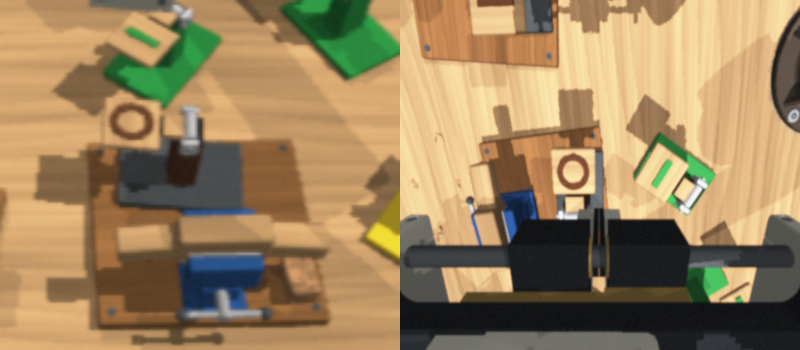

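The ring face is up at (132,120) and the paddle is level: the slope is below 0.006 rad in both views. The stand has not moved visibly and the robot is clear, so I hand in.

```bash
python3 -c "
from rig import robot
robot.job_done();print(robot.read_t())"
```

```text
the job is handed in; nothing more can be done
the job is handed in; nothing more can be done
```

The paddle of the marker at the vise with the blank now lies flat on its other side, ring face up, and the job is handed in; no verdict was reported.

- **First pass missed:** the paddle did not move. The cameras showed the real fingertips about 29 mm short of the reported TCP. I corrected for that and repeated the move.
- **Push:** I used the shut fingertips, hooked under the free edge and swept over the hinge. The force readings, taken at each stop, stayed within about 2 N, which is near sensor noise. The final press showed no clear contact force at the stop.
- **Last checks:** measured by depth, the paddle is level to within 0.006 rad in both the wrist and scene views, where 0.14 rad is allowed. The stand looks upright and in place, and the cork block looks undisturbed.
- **Not re-measured:** I did not measure the stand's final position, nor the spare marker, jar and rasp. The planned path kept the arm well clear of those three.
- **Time and retreat:** the last clock reading, just before hand-in, was 33.6 s, with the gripper lifted clear of everything.

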